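# Line the orange pot of the fixings caddy and hold it at the front

### The arm

A 6-joint arm with a two-finger parallel gripper is mounted at the origin on a cart in front of the work surface, level with it; the furniture and walls round the work are solid. World frame = base frame: x ahead of the robot, y to its left, z up, the work surface at z = 0. Lengths are in mm, angles in rad, forces in N, time in s.
With the tool pointing down it reaches from about 250 to 725 mm from the base axis. Payload 4 kg.
Tool frame: the origin (TCP) lies midway between the tips of the shut fingers; the grasp point (between the pads) lies 19 mm behind it (ctrl.pinch_z is the distance from the TCP to the grasp point, in mm); z points along the fingers, y is the line along which they close (so a half turn about z gives the same grasp; the last joint's range is limited). The gripper opens to 85 mm and grips with 20 to 120 N. Pads are 22 mm wide; open, the fingers measure 114 mm over their backs; the gripper's body (76 mm by 85 mm) begins 54 mm behind the grasp point. The pads swing forward as they close: fully open they stand 13 mm farther back than shut.
Start: joints at [1.235, 0.241, 0.005, 1.335, 0, 1.571], TCP at [164.76, 472.074, 231.306] pointing down, gripper open.
Joint ranges: [-2.72, 2.72], [-1.05, 1.87], [-1.09, 1.28], [-1.99, 2.15], [-1.42, 1.44], [-3.14, 3.14]. Speed limits (rad/s): [2.79, 2.79, 3.14, 3.14, 3.14, 3.14].

### API

Orientations are given as a unit quaternion [w, x, y, z].
In Python, from plant import ctrl gives the robot as it stands. The module is installed in compiled form; this text tells all that it offers.
- The arm moves only by the tool send_rows, never from a script. Its argument "rows" is a list that holds one entry, the list of rows, each a list of 7 numbers: the turn, a rotation vector about the world's x, y, z normalised to -1 to 1, where 1 is 2 rad, then the shift along the world's x, y, z normalised to -1 to 1, where 1 is 0.3 m, then the opening, from -1 (shut) to 1 (fully open). A call has 1 to 20 rows; each row is the pose to reach, as a shift and turn from the pose commanded when the call began; what a row does not reach only later rows make up. A row lasts 1/12 s, in which the tool goes at most 41.7 mm and 7.16 degrees, less where a joint would pass 70% of its speed; a pose out of reach is approached as far as the arm can. A call with a number of a shift or a turn outside -1 to 1 is refused whole. A call with a gripper value outside its range is refused whole. The fingers move at their own pace and stop on an object; "squeeze" is the grip in N (left out, the last holds). Time passes only in rows, so rows that repeat a pose let the fingers close. It gives the time, the measured TCP pose, the force, the opening and the grip force at its end, in the units of the state.
- ctrl.sense(): the state, without advancing time (a new reading comes with each control period).
- ctrl.read_camera(name): name is "side" or "top" or "wrist"; returns a dict with "img" (384x512x3 uint8, red, green, blue), "z_map" (384x512 float32, mm along the optical axis (not along the pixel's ray), 0 where there is no reading), "fx", "fy", "cx", "cy" (pixels), "dist_coeffs" ([k1, k2, p1, p2, k3] as OpenCV has them; the pictures are not rectified), "R" (3x3) and "t" (3): a world point X has camera coordinates R X + t. Camera axes: x right, y down, z forward; pixel columns grow to the right and rows downward; lengths in mm; the calibration is good to about 2 mm. A picture is of the moment at which its call begins.
- ctrl.finish_job(): hands the job in; it is judged then, once.
The state is a dict: "t": time; "joints": joint angles; "qd": joint speeds; "joint_efforts": joint torques, N m; "position": TCP position; "orientation": TCP orientation; "force": force on the tool from outside, world axes, zero at the start; "ft_torque": the same for the moment, N m; "gripper_width": finger opening in mm; "grip_force": force on a finger pad.
Only numpy, scipy, OpenCV 4.12 (cv2) and the standard library are available. Lean on these libraries where they do the work, as an engineer would, in place of code of your own. Each camera call takes 0.05 s, during which the arm holds its last target. There are 200 camera calls.

### The job

Nest the loose orange cup all the way into the orange pot of the rotating fixings caddy so the two stand as a straight stack, and let it go. Then turn the caddy by its black upright post until the orange stack is at the front, squarely in line with the yellow tab on the base, and finish with the gripper still closed firmly on the post, holding the turntable still. Leave the tape measure and the torch where they are.

Things in the scene. Friction and masses are not known exactly. Their poses are not given: they have to be found in the camera images.
- cup_mid (a point): Centre, half-way up, of the loose orange cup, same shape as the caddy's pots: 80 mm high, open at the top, body tapering from 33 mm across at the foot to 51 mm at 50 mm height, then a straight collar 62 mm across from 50 to 80 mm height, walls 2.5 mm. It stands upright on the worktop; z is up its axis. Grip it across the collar.
- cup: The same loose orange cup, about 60 g (scaled by 0.7 to 1.4); origin at the centre of its foot.
- orange_rim (a point): Centre of the mouth (104 mm above the worktop, 57 mm inside) of the only orange pot on the turntable, 75 mm from its axis; same shape as the cup. A cup fully home rests with its collar's underside on this rim: its own rim is then 30 mm above this point, cup_mid 10 mm below it; 1 to 3 mm play all round. Two grey pots with wall plugs and screws stand 120 degrees either side.
- post_grip (a point): Grip point on the axis of the round black upright post on the turntable, 16 mm in diameter, 95 mm from the turntable's axis exactly opposite the orange pot; the point is 135 mm above the worktop, the post's top 151 mm. Post and turntable turn together, so it moves on a circle of 95 mm radius about the hub; being round it may turn within the grip.
- post: The same black post; origin on its axis at the top of the turntable plate, 23 mm above the worktop.
- hub (a point): Point on the turntable's vertical axis of rotation, 104 mm above the worktop. The white turntable is 210 mm across.
- front_spot (a point): Place where the centre of the orange pot's mouth has to be when it is at the front: 75 mm from the hub in the direction of the yellow pointed tab that sticks out of the black fixed base on the side roughly towards the robot.
- turntable (a joint): Turntable angle about the vertical, rad, anticlockwise from above positive, no stops; 0 = orange pot directly opposite the yellow tab, so it is at the front at plus or minus 3.14. Turns against about 0.06 N m of friction and stays where it is left.
- tape_measure: Bystander: yellow and black pocket tape measure, 33x71x62 mm, standing; origin at the centre of its underside. Leave alone.
- torch: Bystander: small black torch lying on its side, 37x122x33 mm; origin at the centre of its underside. Leave alone.
Not all that is in view belongs to the job. Of the things that look like the cup, the larger one is meant.

How it is judged:
By the outcome, as a careful person would: the job done as asked, in the order asked, and still so for the second after the job is handed in, while the arm keeps its last pose, push and grip.
It also fails if it takes over 58 s, if anything falls off the work surface, if the arm or the gripper's body presses on something with over 40 N, if the wrist force passes 120 N, or if a joint passes its speed limit or range.

## Working session

There is one attempt and no reset: what is moved stays moved. The work goes in short steps, Python scripts to look and compute and a tool call to move; the robot and the scene stay as the last step left them, time stands still between calls to the robot, and variables do not carry over. Pictures are saved under pics/ and viewed, at most 10 in all, crops included, and the job is handed in when it is done.

Besides the shell and the picture viewer there is one more tool, called after ">>>" in YAML: its name, and indented under it one key for each argument. send_rows: Moves the arm, as the interface text tells. Scaled input: -1 to 1 covers 0.3 m each way for a shift and 2 rad each way for a turn. Its arguments: {"type":"object","properties":{"rows":{"type":"array","items":{"type":"array","items":{"type":"array","items":{"type":"number","minimum":-1,"maximum":1}}}},"squeeze":{"type":"number"}},"required":["rows"]}

```bash
mkdir -p pics; cat > h.py <<'E'
import numpy as np,cv2
from plant import ctrl
def cam(n):
    c=ctrl.read_camera(n); c['K']=np.array([[c['fx'],0,c['cx']],[0,c['fy'],c['cy']],[0,0,1.]]); c['D']=np.array(c['dist_coeffs'],float)
    c['R']=np.array(c['R']);c['t']=np.array(c['t']);return c
def ray(c,uv):
    p=cv2.undistortPoints(np.array(uv,float).reshape(-1,1,2),c['K'],c['D']).reshape(-1,2)
    d=np.c_[p,np.ones(len(p))]@c['R']; return -c['R'].T@c['t'],d
def onz(c,uv,z):
    o,d=ray(c,uv); return o+d*((z-o[2])/d[:,2])[:,None]
def cloud(c):
    h,w=c['z_map'].shape; u,v=np.meshgrid(np.arange(w),np.arange(h)); 
    o,d=ray(c,np.stack([u,v],-1)); return (o+d*c['z_map'].reshape(-1,1)).reshape(h,w,3)
E
python3 - <<'E'
from h import *
a=[cam(n) for n in('top','side')]
for n,c in zip(('top','side'),a):
    print(n,-c['R'].T@c['t']); np.savez(''+n+'0.npz',**{k:v for k,v in c.items()})
    cv2.imwrite('pics/%s0.png'%n,cv2.resize(c['img'][:,:,::-1],(800,600)))
print(ctrl.sense())
E
```

```text
top [ 392.04491223 -101.76386813 1113.15798716]
side [471.85563298 702.20763645 506.55990886]
{'t': 0.1, 'joints': array([ 1.23500869e+00,  2.41351139e-01,  3.83778364e-03,  1.33520237e+00,
       -1.03675787e-05,  1.57082451e+00]), 'qd': array([-6.81100033e-06, -1.03957410e-03,  3.93559779e-03, -1.74646759e-03,
       -8.83366317e-05,  1.18791230e-03]), 'joint_efforts': array([ 4.31994395e-04, -3.73136616e+01,  2.53010505e+01,  1.08336928e-02,
        4.40741383e-05,  2.98230262e-06]), 'position': array([164.56923596, 471.5295367 , 230.48716266]), 'orientation': array([-1.55247549e-04,  1.67119966e-01,  9.85936101e-01, -9.47074109e-04]), 'force': array([ 1.03088234,  1.01984038, -0.09229791]), 'ft_torque': array([-0.01112512, -0.03326295,  0.00068495]), 'grip_force': 0.0, 'gripper_width': 85.41227902361287}
```

View pics/top0.png

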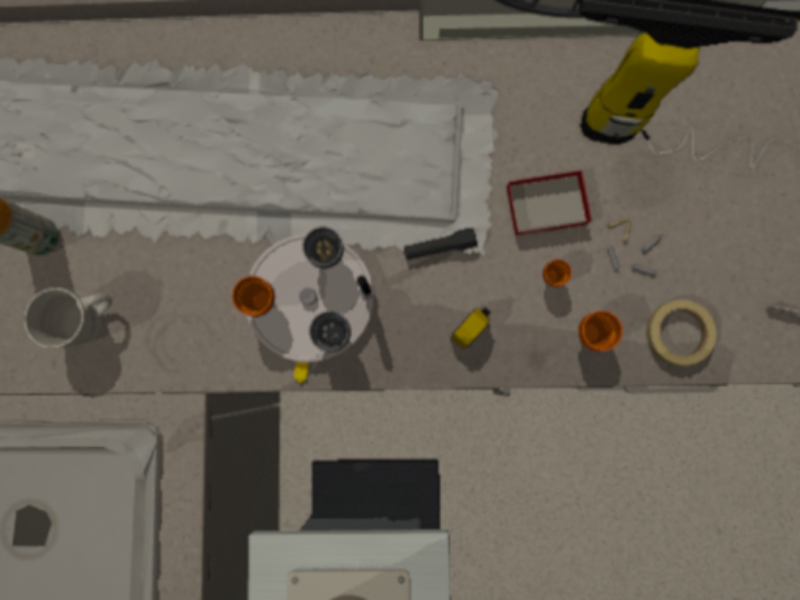

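View pics/side0.png

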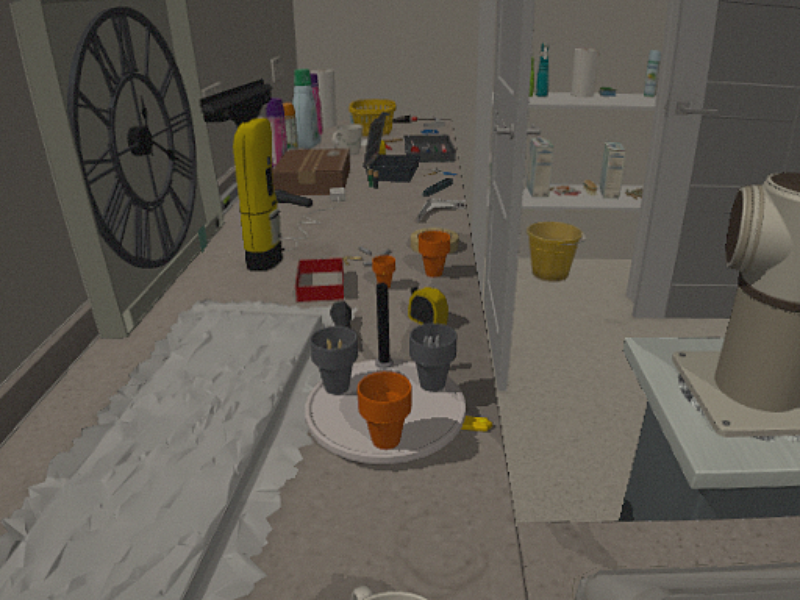

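The top view (800-px scale) shows the orange pot at (253,296), the post top at (365,286), the tab at (302,372) and the loose large cup at (600,330). The decoy small cup is at (557,272), the tape at (471,328) and the torch at (440,247). The side view shows the same things: pot at (385,400), post at (382,320), loose cup at (433,252).

```bash
cat >> h.py <<'E'
from scipy.optimize import least_squares
def circ(p,r=None):
    m=p.mean(0)
    if r: s=least_squares(lambda q:np.hypot(*(p-q[:2]).T)-r,m,loss='soft_l1',f_scale=1.)
    else: s=least_squares(lambda q:np.hypot(*(p-q[:2]).T)-q[2],[*m,30],loss='soft_l1',f_scale=1.)
    return s.x,np.sqrt(np.mean(s.fun**2))
def blobs(mask,amin=40):
    n,l,s,c=cv2.connectedComponentsWithStats(mask.astype(np.uint8)); return [(l==i,s[i],c[i]) for i in range(1,n) if s[i][4]>=amin]
def hsv(c): return cv2.split(cv2.cvtColor(c['img'],cv2.COLOR_RGB2HSV))
def orange(c):
    h,s,v=hsv(c); return (h<14)&(s>150)&(v>60)
def yellow(c):
    h,s,v=hsv(c); return (h>20)&(h<35)&(s>150)&(v>80)
def tri(c1,u1,c2,u2):
    o1,d1=ray(c1,u1);o2,d2=ray(c2,u2);d1=d1[0];d2=d2[0]
    s=np.linalg.lstsq(np.c_[d1,-d2],o2-o1,rcond=None)[0];a=o1+s[0]*d1;b=o2+s[1]*d2
    return (a+b)/2,np.linalg.norm(a-b)
E
python3 - <<'E'
from h import *
np.set_printoptions(precision=1,suppress=True)
for n in('top','side'):
    c=dict(np.load(n+'0.npz')); P=cloud(c)
    for nm,f in(('o',orange),('y',yellow)):
        for m,s,ct in blobs(f(c),30):
            p=P[m&(c['z_map']>0)]
            if len(p)<10: continue
            zt=np.percentile(p[:,2],97); q=p[p[:,2]>zt-5]
            print(n,nm,s,ct,'med',np.median(p,0),'ztop',zt, circ(q[:,:2]) if nm=='o' else '')
    # hub/post region
    if n=='top':
        v=hsv(c)[2]; q=(v<60)&(P[:,:,2]>120)&(P[:,:,2]<200)
        for m,s,ct in blobs(q,5): print('dark high',s,ct,P[m].mean(0),P[m][:,2].max())
        for m,s,ct in blobs((P[:,:,2]>85)&(P[:,:,2]<125)&(v<110),20): print('pot',s,ct,P[m].mean(0),circ(P[m][:,:2]))
        # turntable disc
        h,s,v=hsv(c); 
        for m,st,ct in blobs((abs(P[:,:,2]-22)<8)&(s<50),800): print('disc',st,ct,P[m].mean(0))
E
```

```text
top o [367 110  11  32  68] [373.2 124.9] med [ 688.  -395.6   18.8] ztop 27.689628620942976 (array([ 646.2, -167.4,  232.3]), np.float64(2.6226224136125267))
top o [325 120   8  30  40] [327.7 135. ] med [ 664.4 -275.5   20.2] ztop 30.396175149670512 (array([  867.7, -1652.3,  1392.2]), np.float64(0.42288841094114005))
top o [348 166  18  18 204] [356.  174.2] med [ 561.5 -343.1   32.3] ztop 56.11403507718818 (array([ 555.4, -337.5,   20.8]), np.float64(0.6299579891814904))
top o [149 177  26  26 478] [161.3 188.7] med [527.4 144.7  70.2] ztop 103.92153647150101 (array([520.2, 134.1,  29.3]), np.float64(0.7956544696258715))
top o [371 199  28  26 459] [384.  210.7] med [ 467.5 -407.    42.1] ztop 81.07002076072057 (array([ 462.4, -395.9,   28.9]), np.float64(0.9402122680554788))
top y [377  21  71  53 850] [415.1  39.5] med [ 802.1 -415.6  293. ] ztop 300.0745703524942 
top y [291 198  22  22 270] [301.7 208.7] med [ 471.7 -200.4   57.6] ztop 62.63659899142761 
top y [188 232  10  13 103] [192.2 237.6] med [406.1  74.3   7.6] ztop 11.75380647294759 
dark high [401  59  18  11 119] [
[... 2683 characters left out ...]
30] [245.9 259.6] med [520.7 151.7  85.3] ztop 105.3325001308104 (array([521.5, 136.7,  29.5]), np.float64(0.7859621068399023))
side y [224  64  29  23 342] [238.   72.2] med [  704.7 -1662.     92.7] ztop 113.97946742506552 
side y [ 149   76   27   61 1117] [160.7 106. ] med [ 806.  -406.5  218.4] ztop 296.12071602411805 
side y [154 135  22  26 418] [163.8 148.4] med [ 810.  -400.4   86.2] ztop 121.1422918359831 
side y [339 150  33  28 529] [352.1 163.4] med [ -166.9 -2270.6  -750.4] ztop -657.9163971001672 
side y [261 184  24  23 181] [273.2 191.3] med [ 469.3 -191.2   55.8] ztop 61.638000796378 
side y [295 266  20  10 151] [304.5 270.8] med [409.4  80.9   9.1] ztop 10.839007120830104
```

>>> send_rows:
  rows:
    - [[0,0,0,0.5,-0.97,0.2,1],[0,0,0,0.5,-0.97,0.2,1],[0,0,0,0.5,-0.97,0.2,1],[0,0,0,0.5,-0.97,0.2,1],[0,0,0,0.5,-0.97,0.2,1],[0,0,0,0.5,-0.97,0.2,1],[0,0,0,0.5,-0.97,0.2,1],[0,0,0,0.5,-0.97,0.2,1],[0,0,0,0.5,-0.97,0.2,1]]

```text
t: 0.85
position: [317.7, 175.5, 292.5]
orientation: [0.002, 0.173, 0.985, -0.001]
force: [0.4, 0.2, 0.1]
gripper_width: 85.5
grip_force: 0.0
```

>>> send_rows:
  rows:
    - [[0,0,0,0.3,-0.4,0.2,1],[0,0,0,0.3,-0.4,0.2,1],[0,0,0,0.3,-0.4,0.2,1],[0,0,0,0.3,-0.4,0.2,1],[0,0,0,0.3,-0.4,0.2,1],[0,0,0,0.3,-0.4,0.2,1],[0,0,0,0.3,-0.4,0.2,1],[0,0,0,0.3,-0.4,0.2,1]]

```text
t: 1.52
position: [403.7, 62.0, 350.5]
orientation: [-0.001, 0.166, 0.986, -0.0]
force: [-1.2, 0.5, -0.0]
gripper_width: 85.1
grip_force: 0.0
```

```bash
python3 - <<'E'
from h import *
c=cam('wrist'); np.savez('w1.npz',**c); cv2.imwrite('pics/w1.png',c['img'][:,:,::-1]); s=ctrl.sense(); print(s['t'],s['position'],s['joints'],-c['R'].T@c['t'],c['R'][2])
E
```

```text
1.5667 [403.6878958   62.16654821 350.61479322] [1.52563264e-01 3.70438118e-02 7.24564865e-02 1.60792343e+00
 3.13558260e-04 4.86073806e-01] [333.29530283  86.48499729 493.76772026] [ 0.27560407 -0.09678742 -0.95638621]
```

View pics/w1.png

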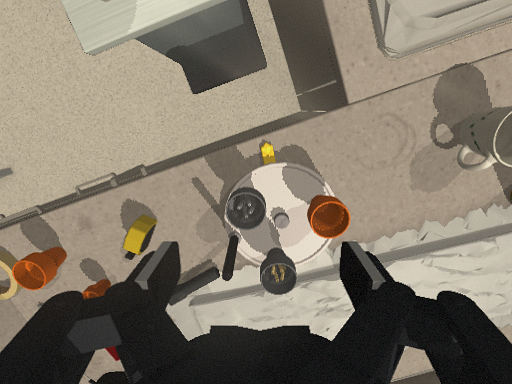

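The wrist view shows the tab at (267,152), hub knob (281,219), pot (328,215), post (230,257), grey pots (245,208) and (278,272), and the loose cup at (38,268).

```bash
python3 - <<'E'
from h import *
np.set_printoptions(precision=1,suppress=True)
for n in('w1','top0','side0'):
    c=dict(np.load(n+'.npz')); P=cloud(c)
    A=P.reshape(-1,3)
    ok=(c['z_map']>0)
    for nm,g,zr,r in(('orange',(520.8,135.4),104,29.5),('grey1',(593.5,27.3),104,29.5),('grey2',(465,17),104,29.5),('cup',(462.4,-395.5),80,29.5)):
        d=np.hypot(P[:,:,0]-g[0],P[:,:,1]-g[1]); m=ok&(abs(d-30)<9)&(P[:,:,2]>zr-5)&(P[:,:,2]<zr+4)
        if m.sum()>15: print(n,nm,m.sum(),circ(P[m][:,:2],29.5),np.percentile(P[m][:,2],95))
    m=ok&(np.hypot(P[:,:,0]-532,P[:,:,1]+36)<16)&(P[:,:,2]>100)&(P[:,:,2]<160)
    if m.sum()>5: print(n,'post',m.sum(),P[m].mean(0),P[m].min(0),P[m].max(0))
    m=ok&(np.hypot(P[:,:,0]-526,P[:,:,1]-60)<30)&(P[:,:,2]>30)
    if m.sum()>5: print(n,'hub',m.sum(),P[m].mean(0),P[m][:,2].max())
    for m,s,ct in blobs(yellow(c),30):
        p=P[m&ok]
        if len(p) and np.hypot(*(np.median(p,0)[:2]-[407,76]))<25:
            q=onz(c,np.argwhere(m)[:,::-1],9.)[:,:2]
            rect=cv2.minAreaRect(q.astype(np.float32)); k=cv2.convexHull(q.astype(np.float32)).reshape(-1,2)
            print(n,'tab',q.mean(0),rect,np.median(p,0),'\n',k, 'dir',np.degrees(np.arctan2(*(q.mean(0)-[526.4,59.9])[::-1])))
E
```

```text
w1 orange 288 (array([520.9, 134.8]), np.float64(0.9132722530237914)) 105.40744205745536
w1 grey1 272 (array([594. ,  28.2]), np.float64(0.8317517834962572)) 105.20889047836985
w1 grey2 276 (array([465.8,  17.6]), np.float64(0.8209658646055306)) 105.54771308089087
w1 cup 306 (array([ 461.8, -395.1]), np.float64(1.0904425917288376)) 81.30928302766237
w1 post 263 [530.8 -32.4 133.6] [526.1 -42.  100. ] [541.4 -26.6 153.2]
w1 hub 189 [526.2  59.9  38.9] 41.88442120959468
w1 tab [407.9  74.9] ((406.4704895019531, 75.01144409179688), (21.227027893066406, 36.3068733215332), 83.52622985839844) [407.7  74.9   9.6] 
 [[425.7  83.1]
 [424.   83.7]
 [398.7  86.5]
 [396.4  85.4]
 [388.6  78.8]
 [389.1  75. ]
 [392.3  68.3]
 [394.   67.7]
 [399.   66. ]
 [402.3  64.8]
 [418.6  62.9]
 [422.6  63.5]
 [423.2  65.1]
 [423.8  66.8]] dir 172.80286206048146
top0 orange 97 (array([520.2, 134.6]), np.float64(0.8551057376928739)) 105.77286097167259
top0 grey1 94 (array([593.9,  27.7]), np.float64(0.9065836774608208)) 105.88382862191993
top0 grey2 97 (array([464.7,  17. ]), np.float64(0.893270849130679)) 10
[... 740 characters left out ...]
[594.9,  30.2]), np.float64(1.0894561397444582)) 105.70497399931307
side0 grey2 168 (array([465.8,  20. ]), np.float64(1.1320379706124089)) 104.5060258766159
side0 cup 79 (array([ 462.5, -393.2]), np.float64(1.6279919727127037)) 80.44785610921829
side0 post 176 [534.7 -28.1 127.1] [527.1 -40.8 100.2] [542.8 -21.9 152.1]
side0 tab [409.   80.4] ((408.442138671875, 80.32080841064453), (28.624656677246094, 36.68732452392578), 81.90296936035156) [409.4  80.9   9.1] 
 [[428.5  90.8]
 [416.7  93.6]
 [396.9  93.2]
 [392.5  86.9]
 [389.9  80.6]
 [389.7  77.4]
 [391.4  74.2]
 [395.   67.8]
 [415.2  64.9]
 [417.2  65. ]
 [419.2  65. ]
 [421.3  65. ]
 [423.6  71.6]
 [426.1  81.3]] dir 170.1185612334623
```

>>> send_rows:
  rows:
    - [[0,0,0,0.1,-0.76,-0.2,1],[0,0,0,0.1,-0.76,-0.2,1],[0,0,0,0.1,-0.76,-0.2,1],[0,0,0,0.1,-0.76,-0.2,1],[0,0,0,0.1,-0.76,-0.2,1],[0,0,0,0.1,-0.76,-0.2,1],[0,0,0,0.1,-0.76,-0.2,1]]

```text
t: 2.15
position: [434.2, -169.6, 288.7]
orientation: [-0.002, 0.169, 0.986, -0.0]
force: [0.2, -0.5, -0.2]
gripper_width: 85.6
grip_force: 0.0
```

>>> send_rows:
  rows:
    - [[0,0,0,0.0915,-0.762,-0.467,1],[0,0,0,0.0915,-0.762,-0.467,1],[0,0,0,0.0915,-0.762,-0.467,1],[0,0,0,0.0915,-0.762,-0.467,1],[0,0,0,0.0915,-0.762,-0.467,1],[0,0,0,0.0915,-0.762,-0.467,1],[0,0,0,0.0915,-0.762,-0.467,1],[0,0,0,0.0915,-0.762,-0.467,1],[0,0,0,0.0915,-0.762,-0.467,1],[0,0,0,0.0915,-0.762,-0.467,1],[0,0,0,0.0915,-0.762,-0.467,1],[0,0,0,0.0915,-0.762,-0.467,1]]

```text
t: 3.15
position: [463.2, -394.2, 152.8]
orientation: [0.001, 0.166, 0.986, -0.0]
force: [0.1, -0.3, -0.2]
gripper_width: 85.5
grip_force: 0.0
```

```bash
python3 - <<'E'
from h import *
c=cam('wrist'); P=cloud(c);s=ctrl.sense(); print(s['t'],s['position'],s['joints'])
d=np.hypot(P[:,:,0]-462.2,P[:,:,1]+395.5); m=(c['z_map']>0)&orange(c)&(abs(d-30)<9)&(abs(P[:,:,2]-80)<5)
print(m.sum(),circ(P[m][:,:2],29.5),np.percentile(P[m][:,2],95))
E
```

```text
3.2 [ 463.05095726 -394.49261901  152.71578087] [-7.05690792e-01  4.94198998e-01  1.69292756e-01  1.24379543e+00
  1.40905567e-04 -3.71757634e-01]
843 (array([ 461.87923972, -395.7014718 ]), np.float64(0.7552490161078376)) 81.44823532349203
```

>>> send_rows:
  rows:
    - [[0,0,0,-0.004,-0.004,-0.08,1],[0,0,0,-0.004,-0.004,-0.16,1],[0,0,0,-0.004,-0.004,-0.24,1],[0,0,0,-0.004,-0.004,-0.31,1],[0,0,0,-0.004,-0.004,-0.35,1],[0,0,0,-0.004,-0.004,-0.35,1],[0,0,0,-0.004,-0.004,-0.35,1]]

```text
t: 3.78
position: [461.0, -396.1, 46.4]
orientation: [-0.0, 0.167, 0.986, 0.0]
force: [0.1, -0.1, 0.4]
gripper_width: 85.7
grip_force: 0.0
```

>>> send_rows:
  rows:
    - [[0,0,0,0,0,0,0.3],[0,0,0,0,0,0,0.3],[0,0,0,0,0,0,0.3],[0,0,0,0,0,0,0.3],[0,0,0,0,0,0,0.3],[0,0,0,0,0,0,0.3],[0,0,0,0,0,0,0.3],[0,0,0,0,0,0,0.3]]
  squeeze: 25

```text
t: 4.45
position: [462.3, -397.5, 48.5]
orientation: [0.002, 0.167, 0.986, -0.001]
force: [-0.8, 0.7, 6.7]
gripper_width: 62.2
grip_force: 27.2
```

>>> send_rows:
  rows:
    - [[0,0,0,0,0,0.05,0.3],[0,0,0,0,0,0.12,0.3],[0,0,0,0,0,0.22,0.3],[0,0,0,0,0,0.33,0.3],[0,0,0,0,0,0.45,0.3],[0,0,0,0,0,0.55,0.3],[0,0,0,0,0,0.6,0.3],[0,0,0,0,0,0.6,0.3],[0,0,0,0,0,0.6,0.3]]

```text
t: 5.2
position: [461.4, -397.2, 227.3]
orientation: [0.001, 0.167, 0.986, -0.001]
force: [-0.3, 0.1, -0.9]
gripper_width: 62.3
grip_force: 27.7
```

```bash
python3 - <<'E'
from h import *
s=ctrl.sense(); print(s['t'],s['position'],s['force'],s['gripper_width'],s['grip_force'])
c=cam('side');P=cloud(c)
for m,st,ct in blobs(orange(c),100):
    p=P[m&(c['z_map']>0)]; print(st,p.mean(0),np.percentile(p[:,2],[2,98]))
a=cam('wrist');P=cloud(a);m=orange(a)&(np.hypot(P[:,:,0]-462,P[:,:,1]+396)<45);print(m.sum())
p=P[m];zt=np.percentile(p[:,2],97);print(zt,circ(p[p[:,2]>zt-5][:,:2],29.5))
cv2.imwrite('pics/m1.png',np.hstack([a['img'][:,:,::-1][100:],c['img'][90:280,180:336,::-1].repeat(1,0) if 0 else cv2.resize(c['img'][60:220,180:340,::-1],(284,284))]))
E
```

```text
5.2 [ 461.37781026 -397.15263216  227.26646917] [-0.28557653  0.14407367 -0.93270786] 62.27562446680801 27.685905012767762
[271  89  19  32 325] [ 455.2374713  -379.84472118  223.49256637] [182.35890988 259.75501625]
[238 163  15  21 200] [ 555.80705431 -333.73661487   40.16418773] [ 4.38434955 56.62616916]
[191 165  28  10 121] [ 687.97926941 -393.8410516    17.98277237] [ 4.09262093 32.27295774]
[190 183  30  10 131] [ 669.93279924 -273.50669974   17.59573705] [ 4.48179112 30.13784926]
[ 229  238   34   49 1170] [520.86862019 140.74921715  80.71626447] [ 31.75845219 105.39592475]
13389
258.2269015778194 (array([ 459.577479  , -396.59349045]), np.float64(1.2642084016294113))
```

View pics/m1.png

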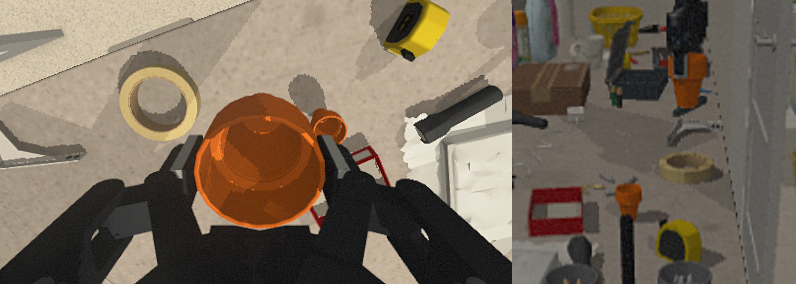

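>>> send_rows:
  rows:
    - [[0,0,0,0.01,0.06,0,0.3],[0,0,0,0.02,0.15,0,0.3],[0,0,0,0.03,0.27,0,0.3],[0,0,0,0.045,0.4,0,0.3],[0,0,0,0.06,0.53,0,0.3],[0,0,0,0.075,0.66,0,0.3],[0,0,0,0.09,0.78,0,0.3],[0,0,0,0.101,0.886,0,0.3]]

```text
t: 5.97
position: [490.0, -128.4, 224.0]
orientation: [-0.002, 0.167, 0.986, 0.0]
force: [0.9, -0.1, -0.5]
gripper_width: 62.2
grip_force: 27.7
```

>>> send_rows:
  rows:
    - [[0,0,0,0.012,0.12,0,0.3],[0,0,0,0.028,0.25,0,0.3],[0,0,0,0.044,0.38,0,0.3],[0,0,0,0.06,0.5,0,0.3],[0,0,0,0.073,0.62,0,0.3],[0,0,0,0.084,0.73,0,0.3],[0,0,0,0.093,0.81,0,0.3],[0,0,0,0.099,0.86,0,0.3],[0,0,0,0.101,0.886,0,0.3],[0,0,0,0.101,0.886,0,0.3],[0,0,0,0.101,0.886,0,0.3],[0,0,0,0.101,0.886,0,0.3]]

```text
t: 6.97
position: [521.2, 133.7, 225.5]
orientation: [-0.001, 0.168, 0.986, -0.001]
force: [-0.1, -0.4, -0.6]
gripper_width: 62.2
grip_force: 27.7
```

```bash
cat >> h.py <<'E'
def held(c,g,zr,tol=9):
    """rim circle + plane tilt of an orange rim near g, height zr"""
    P=cloud(c); d=np.hypot(P[:,:,0]-g[0],P[:,:,1]-g[1])
    m=orange(c)&(c['z_map']>0)&(d<40)&(abs(P[:,:,2]-zr)<tol)
    k=cv2.morphologyEx(orange(c).astype(np.uint8),cv2.MORPH_ERODE,np.ones((2,2)))>0
    p=P[m&k]; q=p[np.hypot(p[:,0]-g[0],p[:,1]-g[1])>26]
    # top edge per azimuth bin
    az=np.floor(np.arctan2(q[:,1]-g[1],q[:,0]-g[0])/(np.pi/18)); top=np.array([q[az==a][np.argmax(q[az==a][:,2])] for a in np.unique(az) if (az==a).sum()>3])
    if len(top)<8: return None
    s=np.linalg.lstsq(np.c_[top[:,:2]-g,np.ones(len(top))],top[:,2],rcond=None)[0]
    return len(top),circ(q[:,:2],29.7),s
E
python3 - <<'E'
from h import *
np.set_printoptions(precision=3,suppress=True)
s=ctrl.sense(); print(s['t'],s['position'],s['force'],s['gripper_width'],s['grip_force'])
g=np.array([520.7,134.9])
for n in('wrist','top','side'):
    c=cam(n); print(n,held(c,g,257.5))
    if n=='side':
        P=cloud(c);m=orange(c)&(c['z_map']>0)&(np.hypot(P[:,:,0]-g[0],P[:,:,1]-g[1])<45)
        for lo,hi in((178,186),(190,200),(205,215),(218,226)):
            rows=[]
            mm=m&(P[:,:,2]>lo)&(P[:,:,2]<hi); 
            if mm.sum()>5: x=P[mm]; print(lo,x[:,0].min(),x[:,0].max(),(x[:,0].min()+x[:,0].max())/2,x[:,1].max())
        cv2.imwrite('pics/s2.png',cv2.resize(c['img'][130:310,150:350,::-1],(600,540)))
E
```

```text
6.9667 [521.178 133.692 225.479] [-0.066 -0.381 -0.615] 62.15587219458952 27.70600647898391
wrist (36, (array([519.94 , 133.835]), np.float64(0.8156592646608359)), array([ -0.   ,   0.026, 258.918]))
top None
side (12, (array([521.189, 135.911]), np.float64(0.8712237159914872)), array([  0.022,   0.008, 258.046]))
178 504.7296620645494 536.4169235131269 520.5732927888382 154.65228946369393
190 502.77234546825446 539.2130147745195 520.9926801213869 156.88522380700624
205 499.3634254528268 541.6103369446699 520.4868811987484 159.06670115023553
218 497.8100322916903 542.9815130148952 520.3957726532927 161.49243502054435
```

View pics/s2.png

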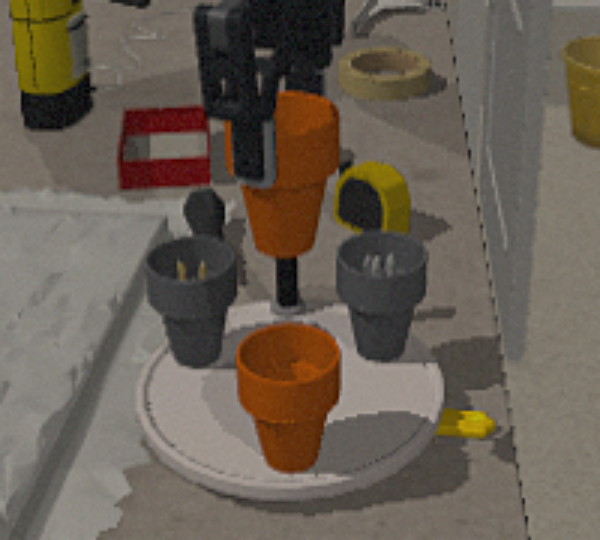

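```bash
python3 - <<'E'
from h import *
c=cam('side');P=cloud(c);h,s,v=hsv(c)
m=(c['z_map']>0)&(s<90)&(np.hypot(P[:,:,0]-521,P[:,:,1]-134)<60)&(P[:,:,2]>200)&(P[:,:,2]<300)
for lo in range(216,250,4):
    q=P[m&(P[:,:,2]>=lo)&(P[:,:,2]<lo+4)]
    if len(q): print(lo,len(q),q.mean(0))
E
```

```text
228 3 [512.48506781 146.51549123 229.04397839]
232 19 [533.69305735 170.19990157 234.12553108]
236 16 [529.61777328 173.23198686 238.25110689]
240 28 [530.9427561  174.62476295 242.03918351]
244 24 [532.66113856 174.13795401 245.74978251]
248 28 [530.13275192 174.97985874 249.53836025]
```

>>> send_rows:
  rows:
    - [[0,0,0,0.0023,0.003,-0.05,0.3],[0,0,0,0.0023,0.003,-0.11,0.3],[0,0,0,0.0023,0.003,-0.17,0.3],[0,0,0,0.0023,0.003,-0.22,0.3],[0,0,0,0.0023,0.003,-0.26,0.3],[0,0,0,0.0023,0.003,-0.29,0.3],[0,0,0,0.0023,0.003,-0.31,0.3],[0,0,0,0.0023,0.003,-0.31,0.3],[0,0,0,0.0023,0.003,-0.31,0.3]]

```text
t: 7.92
position: [522.5, 135.6, 133.5]
orientation: [0.0, 0.167, 0.986, 0.0]
force: [0.6, -0.2, -0.0]
gripper_width: 62.0
grip_force: 27.7
```

>>> send_rows:
  rows:
    - [[0,0,0,0,0,-0.03,0.3],[0,0,0,0,0,-0.055,0.3],[0,0,0,0,0,-0.075,0.3],[0,0,0,0,0,-0.085,0.3],[0,0,0,0,0,-0.09,0.3],[0,0,0,0,0,-0.09,0.3]]

```text
t: 8.42
position: [521.9, 135.7, 105.6]
orientation: [-0.0, 0.167, 0.986, -0.0]
force: [-0.0, 0.0, -0.5]
gripper_width: 62.1
grip_force: 27.7
```

>>> send_rows:
  rows:
    - [[0,0,0,0,0,-0.004,0.3],[0,0,0,0,0,-0.008,0.3],[0,0,0,0,0,-0.012,0.3],[0,0,0,0,0,-0.014,0.3],[0,0,0,0,0,-0.014,0.3]]

```text
t: 8.83
position: [522.6, 135.9, 102.7]
orientation: [0.001, 0.167, 0.986, 0.0]
force: [0.0, 0.1, 4.2]
gripper_width: 62.1
grip_force: 27.8
```

>>> send_rows:
  rows:
    - [[0,0,0,0,0,-0.003,0.3],[0,0,0,0,0,-0.006,0.3],[0,0,0,0,0,-0.006,0.3]]

```text
t: 9.08
position: [523.4, 136.0, 102.5]
orientation: [0.002, 0.167, 0.986, 0.001]
force: [-3.4, -0.5, 12.0]
gripper_width: 62.4
grip_force: 28.1
```

```bash
python3 - <<'E'
from h import *
np.set_printoptions(precision=3,suppress=True)
s=ctrl.sense(); print(s['t'],s['position'],s['force'])
for n in('wrist','side'):
    c=cam(n); print(n,held(c,np.array([520.7,135.2]),134.5))
cv2.imwrite('pics/s3.png',cv2.resize(c['img'][130:310,150:350,::-1],(600,540)))
E
```

```text
9.0833 [523.391 135.981 102.505] [-3.374 -0.516 12.001]
wrist (36, (array([521.983, 136.111]), np.float64(0.7972815057610828)), array([  0.002,   0.021, 135.962]))
side (10, (array([522.672, 137.538]), np.float64(0.9318976411136297)), array([ -0.046,   0.077, 133.874]))
```

View pics/s3.png

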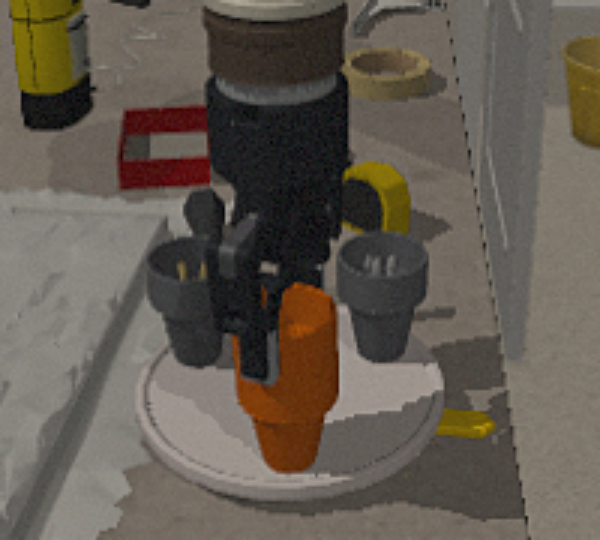

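The side view shows the cup's collar (285,350) sitting flush on the pot's collar as one straight column. Its rim is about 30.6 mm above the pot rim, so it is home and I can release.

>>> send_rows:
  rows:
    - [[0,0,0,0,0,0.003,0.4],[0,0,0,0,0,0.003,0.6],[0,0,0,0,0,0.003,0.8],[0,0,0,0,0,0.003,1],[0,0,0,0,0,0.003,1],[0,0,0,0,0,0.003,1],[0,0,0,0,0,0.003,1]]

```text
t: 9.77
position: [522.1, 135.7, 100.8]
orientation: [-0.0, 0.167, 0.986, -0.0]
force: [-0.2, 0.3, 0.1]
gripper_width: 85.0
grip_force: 0.0
```

>>> send_rows:
  rows:
    - [[0,0,0,0,0,0.05,1],[0,0,0,0,0,0.12,1],[0,0,0,0,0,0.22,1],[0,0,0,0,0,0.32,1],[0,0,0,0,0,0.42,1],[0,0,0,0,0,0.5,1],[0,0,0,0,0,0.5,1],[0,0,0,0,0,0.5,1]]

```text
t: 10.43
position: [523.3, 136.0, 252.8]
orientation: [0.002, 0.167, 0.986, 0.001]
force: [-0.1, -0.6, -0.6]
gripper_width: 85.7
grip_force: 0.0
```

```bash
cat >> h.py <<'E'
def caddy(c,hub=np.array([526.7,60.1])):
    """stack rim, post top/axis angle about hub"""
    P=cloud(c);ok=c['z_map']>0;v=hsv(c)[2];d=P[:,:,:2]-hub;r=np.hypot(d[:,:,0],d[:,:,1])
    m=ok&(P[:,:,2]>120)&(P[:,:,2]<158)&(abs(r-95)<18)&(v<75)&~orange(c)
    b=[(k.sum(),P[k].mean(0),P[k][:,2].max()) for k,_,_ in blobs(m,8)]
    m=ok&orange(c)&(abs(r-75)<45)&(P[:,:,2]>125)&(P[:,:,2]<145)
    g=P[m][:,:2].mean(0); g=held(c,g,134.5)[1][0][:2]; h=held(c,g,134.5)
    return h,np.degrees(np.arctan2(*(h[1][0]-hub)[::-1])),b
E
python3 - <<'E'
from h import *
np.set_printoptions(precision=3,suppress=True)
s=ctrl.sense(); print(s['t'],s['position'],s['force'],s['gripper_width'])
for n in('wrist','side'):
    c=cam(n); print(n,caddy(c))
E
```

```text
10.4333 [523.343 136.017 252.752] [-0.107 -0.57  -0.602] 85.67587154400584
wrist ((36, (array([522.502, 136.503]), np.float64(0.8468171953574293)), array([ -0.004,   0.008, 135.544])), np.float64(93.1447046011787), [(np.int64(427), array([532.465, -30.537, 141.585]), np.float64(153.44655451230824))])
side ((26, (array([522.793, 138.281]), np.float64(0.9560445916600411)), array([  0.001,   0.04 , 134.334])), np.float64(92.86093561693026), [(np.int64(115), array([533.575, -28.446, 137.652]), np.float64(151.4476375591201))])
```

>>> send_rows:
  rows:
    - [[0,0,-0.05,0.003,-0.05,0,1],[0,0,-0.1,0.007,-0.1,0,1],[0,0,-0.15,0.01,-0.15,0,1],[0,0,-0.2,0.013,-0.2,0,1],[0,0,-0.25,0.016,-0.25,0,1],[0,0,-0.3,0.02,-0.3,0,1],[0,0,-0.35,0.023,-0.35,0,1],[0,0,-0.4,0.026,-0.4,0,1],[0,0,-0.45,0.03,-0.45,0,1],[0,0,-0.5,0.033,-0.5,0,1],[0,0,-0.55,0.035,-0.55,0,1],[0,0,-0.583,0.037,-0.569,0,1],[0,0,-0.583,0.037,-0.569,0,1],[0,0,-0.583,0.037,-0.569,0,1]]

```text
t: 11.7
position: [532.5, -35.1, 249.4]
orientation: [-0.001, 0.682, 0.731, -0.001]
force: [0.2, -0.5, 0.2]
gripper_width: 85.4
grip_force: 0.0
```

```bash
python3 - <<'E'
from h import *
np.set_printoptions(precision=3,suppress=True)
s=ctrl.sense(); print(s['t'],s['position'],s['orientation'],s['joints'])
c=cam('wrist');P=cloud(c);v=hsv(c)[2]
m=(c['z_map']>0)&(np.hypot(P[:,:,0]-533,P[:,:,1]+34)<18)&(P[:,:,2]>100)&(P[:,:,2]<156)&(v<90)
for k,_,_ in blobs(m,20):
    p=P[k]; 
    for lo,hi in((105,120),(120,135),(135,148),(148.5,156)):
        q=p[(p[:,2]>lo)&(p[:,2]<hi)]
        if len(q)>4: print(lo,len(q),q.mean(0),q.min(0),q.max(0), circ(q[:,:2],8.)[0])
cv2.imwrite('pics/w4.png',c['img'][:,:,::-1])
E
```

```text
11.7 [532.545 -35.069 249.443] [-0.001  0.682  0.731 -0.001] [-0.066  0.304  0.138  1.408  0.     1.435]
105 51 [533.503 -29.188 112.65 ] [526.222 -35.126 105.118] [542.017 -26.946 119.601] [534.147 -35.389]
120 53 [533.645 -28.796 127.967] [526.531 -33.559 120.216] [541.757 -26.943 134.528] [534.104 -35.255]
135 53 [533.55  -28.806 141.401] [526.21  -34.832 135.119] [541.308 -26.971 147.883] [534.091 -35.292]
148.5 203 [533.952 -33.875 151.266] [526.284 -40.943 148.695] [541.164 -27.231 153.546] [534.492 -38.585]
```

View pics/w4.png

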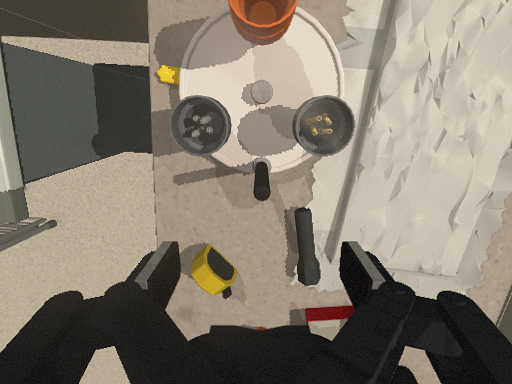

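The wrist view shows the post at (262,180) between the open fingers, with clear space round it and the tab at (168,74).

>>> send_rows:
  rows:
    - [[0,0,0,0.004,0.002,-0.08,1],[0,0,0,0.004,0.002,-0.17,1],[0,0,0,0.004,0.002,-0.26,1],[0,0,0,0.004,0.002,-0.34,1],[0,0,0,0.004,0.002,-0.4,1],[0,0,0,0.004,0.002,-0.435,1],[0,0,0,0.004,0.002,-0.448,1],[0,0,0,0.004,0.002,-0.448,1],[0,0,0,0.004,0.002,-0.448,1]]

```text
t: 12.5
position: [535.3, -34.1, 117.5]
orientation: [0.0, 0.682, 0.731, 0.0]
force: [-0.5, 0.1, 1.1]
gripper_width: 85.3
grip_force: 0.0
```

>>> send_rows:
  rows:
    - [[0,0,0,0,0,0,-1],[0,0,0,0,0,0,-1],[0,0,0,0,0,0,-1],[0,0,0,0,0,0,-1],[0,0,0,0,0,0,-1],[0,0,0,0,0,0,-1],[0,0,0,0,0,0,-1],[0,0,0,0,0,0,-1],[0,0,0,0,0,0,-1],[0,0,0,0,0,0,-1],[0,0,0,0,0,0,-1],[0,0,0,0,0,0,-1]]
  squeeze: 50

```text
t: 13.5
position: [534.8, -34.4, 117.1]
orientation: [0.0, 0.682, 0.731, 0.0]
force: [-0.7, 0.5, 4.7]
gripper_width: 14.6
grip_force: 48.9
```

```bash
python3 - <<'E'
from h import *
np.set_printoptions(precision=3,suppress=True)
s=ctrl.sense(); print(s['t'],s['position'],s['force'],s['gripper_width'],s['grip_force'])
for n in('top','wrist'): 
  c=cam(n)
  try: print(n,caddy(c)[:2])
  except Exception as e: print(n,e)
E
```

```text
13.5 [534.804 -34.401 117.103] [-0.694  0.502  4.679] 14.565731378671073 48.86701583862305
top 'NoneType' object is not subscriptable
wrist 'NoneType' object is not subscriptableh.py:48: RuntimeWarning: Mean of empty slice.
  g=P[m][:,:2].mean(0); g=held(c,g,134.5)[1][0][:2]; h=held(c,g,134.5)
  ret = um.true_divide(
```

```bash
python3 -c "
import numpy as np
a=np.radians(-85.1);T=[1.5,4.5]+list(np.arange(9,75,5))+[75.5,77.5,78.2]
for t in T:
  t=np.radians(t);print('[0,0,%.3f,%.3f,%.3f,0,-1],'%(t/2,94.8*(np.cos(a+t)-np.cos(a))/300,94.8*(np.sin(a+t)-np.sin(a))/300),end=' ')"
```

```text
[0,0,0.013,0.008,0.001,0,-1], [0,0,0.039,0.025,0.003,0,-1], [0,0,0.079,0.049,0.008,0,-1], [0,0,0.122,0.075,0.016,0,-1], [0,0,0.166,0.101,0.026,0,-1], [0,0,0.209,0.126,0.038,0,-1], [0,0,0.253,0.149,0.053,0,-1], [0,0,0.297,0.171,0.069,0,-1], [0,0,0.340,0.192,0.087,0,-1], [0,0,0.384,0.211,0.107,0,-1], [0,0,0.428,0.228,0.129,0,-1], [0,0,0.471,0.244,0.152,0,-1], [0,0,0.515,0.257,0.176,0,-1], [0,0,0.559,0.268,0.201,0,-1], [0,0,0.602,0.277,0.227,0,-1], [0,0,0.646,0.283,0.254,0,-1], [0,0,0.659,0.285,0.262,0,-1], [0,0,0.676,0.286,0.273,0,-1], [0,0,0.682,0.287,0.277,0,-1],
```

>>> send_rows:
  rows:
    - [[0,0,0.013,0.008,0.001,0,-1],[0,0,0.039,0.025,0.003,0,-1],[0,0,0.079,0.049,0.008,0,-1],[0,0,0.122,0.075,0.016,0,-1],[0,0,0.166,0.101,0.026,0,-1],[0,0,0.209,0.126,0.038,0,-1],[0,0,0.253,0.149,0.053,0,-1],[0,0,0.297,0.171,0.069,0,-1],[0,0,0.34,0.192,0.087,0,-1]]

```text
t: 14.35
position: [593.0, -8.6, 117.1]
orientation: [0.001, 0.398, 0.918, -0.0]
force: [-1.2, -2.1, 5.0]
gripper_width: 14.7
grip_force: 49.2
```

>>> send_rows:
  rows:
    - [[0,0,0.044,0.019,0.02,0,-1],[0,0,0.088,0.036,0.042,0,-1],[0,0,0.131,0.052,0.065,0,-1],[0,0,0.175,0.065,0.089,0,-1],[0,0,0.219,0.076,0.114,0,-1],[0,0,0.262,0.085,0.14,0,-1],[0,0,0.306,0.091,0.167,0,-1],[0,0,0.319,0.093,0.175,0,-1],[0,0,0.336,0.094,0.186,0,-1],[0,0,0.342,0.095,0.19,0,-1],[0,0,0.342,0.095,0.19,0,-1],[0,0,0.342,0.095,0.19,0,-1],[0,0,0.342,0.095,0.19,0,-1]]

```text
t: 15.43
position: [621.8, 48.5, 117.1]
orientation: [0.001, 0.069, 0.998, 0.0]
force: [4.3, -0.2, 2.7]
gripper_width: 14.7
grip_force: 49.0
```

```bash
python3 - <<'E'
from h import *
np.set_printoptions(precision=2,suppress=True)
s=ctrl.sense(); print(s['t'],s['position'],s['force'],s['gripper_width'],s['grip_force'])
H=np.array([526.7,60.1])
print('post ang',np.degrees(np.arctan2(*(s['position'][:2]-H)[::-1])))
for n in('wrist','side','top'):
    c=cam(n);P=cloud(c);ok=c['z_map']>0
    print(n,'stack',held(c,np.array([452.2,69.1]),134.5))
    R=[]
    for th in (53.1,293.1):
        g=H+75*np.array([np.cos(np.radians(th)),np.sin(np.radians(th))]);d=np.hypot(P[:,:,0]-g[0],P[:,:,1]-g[1]); m=ok&(abs(d-30)<9)&(abs(P[:,:,2]-104)<5)
        if m.sum()>25: q=circ(P[m][:,:2],29.5)[0]; print(' grey',th,m.sum(),q,np.degrees(np.arctan2(*(q-H)[::-1]))%360)
    for m,st,ct in blobs(yellow(c),30):
        q=onz(c,np.argwhere(m)[:,::-1],9.)[:,:2]
        if np.hypot(*(q.mean(0)-[407,76]))<25: print(' tab',q.mean(0),len(q))
    cv2.imwrite('pics/%s9.png'%n,cv2.resize(c['img'][:,:,::-1],(800,600)))
    np.savez(n+'9.npz',**c)
E
```

```text
15.4333 [621.77  48.52 117.15] [ 4.31 -0.23  2.74] 14.731176452896143 49.02298629283905
post ang -6.944461109745104
wrist stack None
 grey 53.1 2196 [572.79 119.2 ] 52.05205930072353
 grey 293.1 2188 [556.71  -8.19] 293.71876798182996
side stack (16, (array([451.89,  72.51]), np.float64(0.887293696695824)), array([ -0.02,   0.04, 132.93]))
 grey 53.1 262 [572.82 121.59] 53.12985473048175
 grey 293.1 158 [556.35  -6.51] 293.99164973448694
 tab [408.83  80.39] 151
top stack None
 grey 293.1 90 [555.3   -9.31] 292.39166196211494
```

View pics/side9.png

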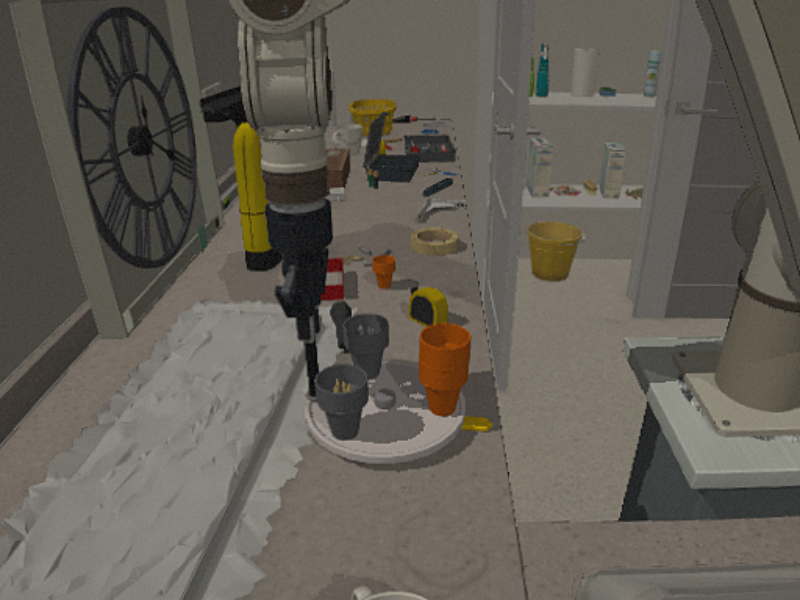

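>>> send_rows:
  rows:
    - [[0,0,0.002,0,0.0015,0,-1],[0,0,0.002,0,0.0015,0,-1],[0,0,0.002,0,0.0015,0,-1],[0,0,0.002,0,0.0015,0,-1],[0,0,0.002,0,0.0015,0,-1],[0,0,0.002,0,0.0015,0,-1]]
  squeeze: 80

```text
t: 16.08
position: [621.8, 48.8, 117.2]
orientation: [0.001, 0.067, 0.998, -0.0]
force: [5.8, -1.6, 3.2]
gripper_width: 14.1
grip_force: 77.9
```

```bash
python3 - <<'E'
from h import *
np.set_printoptions(precision=2,suppress=True)
s=ctrl.sense(); print(s['t'],s['position'],s['force'],s['gripper_width'],s['grip_force'])
H=np.array([526.7,60.1])
for i in range(2):
    c=cam('wrist');P=cloud(c);ok=c['z_map']>0;Q=[]
    for th in (53.1,293.1):
        g=H+75*np.array([np.cos(np.radians(th)),np.sin(np.radians(th))]);d=np.hypot(P[:,:,0]-g[0],P[:,:,1]-g[1]); m=ok&(abs(d-30)<9)&(abs(P[:,:,2]-104)<5)
        Q.append(circ(P[m][:,:2],29.5)[0])
    d=Q[1]-Q[0]; print(Q,np.degrees(np.arctan2(-d[0],d[1])))
s=ctrl.sense(); print(s['position'],s['grip_force'],s['qd'])
E
```

```text
16.0833 [621.81  48.81 117.22] [ 5.83 -1.61  3.23] 14.0741608516676 77.8756856918335
[array([572.59, 119.34]), array([556.92,  -8.12])] 172.989378805924
[array([572.61, 119.34]), array([556.92,  -8.1 ])] 172.98413052285386
[621.82  48.81 117.22] 77.87633657455444 [0. 0. 0. 0. 0. 0.]
```

```bash
python3 -c "
from plant import ctrl
print(ctrl.finish_job())"
```

```text
the job is handed in; nothing more can be done
None
```

The job is handed in: the cup is nested straight in the orange pot and released, the stack is in line with the yellow tab to within about 0.3°, and the gripper holds the post at about 78 N; the arm never touched the tape measure or torch.

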